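# Press a jar lid home with a toggle clamp

## Task

The small herb jar with the white lid stands in one of the two lid presses on the bench. Swing that press's red-knobbed handle over so that its rubber pad comes down on the lid, keep it pressed for two seconds, then swing the handle all the way back to open. Leave the jar standing in its nest and leave the empty press open.

Things in the scene. Friction and masses are not known exactly. Their poses are not given: they have to be found in the camera images.
- press: lid press holding the jar, fixed to the bench: aluminium base 180 x 90 x 12 mm, dark steel cheeks (to 134 mm high, 21 mm from the pivot in x and y), nest of six brass pins. Origin: on the bench straight below the pivot; x axis points from the pivot to the jar (75 mm away), z up. The pivot axis is parallel to y, 120 mm above the bench
- press_arm (a joint): lever of that press (rad): clamp bar and 12 mm handle with 26 mm red ball knob, a rigid L. 0 = start, open stop: handle level toward -x, bar upright, 87 mm above pivot. Knob centre at angle q: x = -95 cos q, y = 0, z = 120 + 95 sin q mm in the press frame. At 1.57 the pad on the bar meets the lid. Its weight (0.5 kg) tips it open below 0.7, shut above; up to 3 N at the knob; both stops are hard
- jar_centre (a point): centre (half-way up) of the loose herb jar, clear glass with a white lid, 62 mm diameter, 81 mm tall, 0.1 to 0.25 kg, standing upright on the base plate inside the pins, 75 mm from the pivot
- spare_arm (a joint): the lever of the other press, which is built just the same but has an empty nest (rad, 0 = open as it starts)

How it is judged (in metres and radians):
On the way:
1. the lever of the loaded press is down on the lid of the jar (lever between 1.52 and 1.64 rad) and stays so for 1.5 s (value of joint press_arm between 1.52 and 1.64 rad and horizontal distance between jar_centre and press below 0.085 m), for 1.5 s.
At the end, for the whole second after the job is handed in: the lever of the loaded press is back at its open stop (within 0.17 rad), the jar stands upright (within 0.1 rad) on the base plate in its nest (within 10 mm), and the lever of the empty press is open (within 0.17 rad) (value of joint each of press_arm, spare_arm below 0.17 rad and x of jar_centre in the frame of press between 0.065 and 0.085 m and y of jar_centre in the frame of press between -0.01 and 0.01 m and height (world z) of jar_centre below 0.058 m and angle between jar_centre's own z axis and vertical below 0.1 rad); the robot touches nothing.
It fails at once if the empty press is operated (its lever goes past 0.5 rad) (value of joint spare_arm above 0.5 rad).
It fails at once if the jar is lifted or pushed out of its nest (moves more than 15 mm) (distance of jar_centre from where it was at the start of the episode above 0.015 m).
It also fails if it takes over 45 s, if anything falls off the work surface, if the arm or the gripper's body presses on something with over 40 N, if the wrist force passes 120 N, or if a joint passes its speed limit or range.

## Robot

A 7-joint arm with a two-finger parallel gripper is mounted at the origin on a cart in front of the work surface, level with it; the furniture and walls round the work are solid. World frame = base frame: x ahead of the robot, y to its left, z up, the work surface at z = 0. Lengths are in mm, angles in rad, forces in N, time in s.
With the tool pointing down it reaches from about 425 to 975 mm from the base axis. Payload 16.7 kg.
Tool frame: the origin (TCP) lies between the finger pads; the fingertips stand 25 mm ahead of it and the grasp point (between the pads) lies 6 mm ahead of it; z points along the fingers, y is the line along which they close (so a half turn about z gives the same grasp; the last joint's range is limited). The gripper opens to 85 mm and grips with 20 to 120 N. Pads are 22 mm wide; open, the fingers measure 114 mm over their backs; the gripper's body (76 mm by 85 mm) begins 54 mm behind the grasp point. The pads swing forward as they close: fully open they stand 13 mm farther back than shut.
Start: joints at [1.026, 0.426, 0.074, 1.606, -0.034, 1.111, -0.067], TCP at [259.587, -623.05, 233.602] pointing down, gripper open.
Joint ranges: [-2.85, 2.85], [-0.5, 2.14], [-1.23, 1.37], [0.21, 2.46], [-1.02, 4.16], [0.16, 2.05], [-2.73, 2.73]. Speed limits (rad/s): [1.89, 1.89, 2.39, 2.39, 3.01, 3.01, 3.01].

## Interface

Orientations are given as a unit quaternion [x, y, z, w].
In Python, from station import r gives the robot as it stands.
- The arm moves only by the tool arm_command, never from a script. Its argument "plan" is a list of rows, each an object with "claw": the opening, from 0 (shut) to 1 (fully open); "linear": the shift along the tool's x, y, z in cm, a list of three; "twist": the turn about the tool's z in rad. A call has 1 to 20 rows; each row is the pose to reach, as a shift and turn from the pose commanded when the call began, along the tool's axes at that moment; what a row does not reach only later rows make up. A row lasts 1/8 s, in which the tool goes at most 62.5 mm and 10.7 degrees, less where a joint would pass 70% of its speed; a pose out of reach is approached as far as the arm can. A call with a gripper value outside its range is refused whole. The fingers move at their own pace and stop on an object; the grip force is fixed at half the most. Time passes only in rows, so rows that repeat a pose let the fingers close. It gives the time, the measured TCP pose, the force, the opening and the grip force at its end, in the units of the state.
- r.get_state(): the state, without advancing time (a new reading comes with each control period).
- r.grab_frame(name): name is "scene" or "side" or "wrist"; returns the picture (420x560x3 uint8, red, green, blue); there is no depth.
- r.camera_model(name): a dict with "intrinsics" (3x3 intrinsics, pixels), "world_from_camera" (4x4, takes a point from camera to world coordinates); the wrist camera has in their place "mount" (4x4, takes a point from camera to tool coordinates, whose origin is the TCP and whose axes are the flange's). Camera axes: x right, y down, z forward; pixel columns grow to the right and rows downward; lengths in mm; the calibration is good to about 2 mm. A picture is of the moment at which its call begins: read the wrist's pose just before it. camera_model takes no time and is no camera call.
- r.close_job(): hands the job in; it is judged then, once.
The state is a dict: "clock": time; "q": joint angles; "qd": joint speeds; "effort": joint torques, N m; "position": TCP position; "tool_rot": TCP orientation; "force": force on the tool from outside, world axes, zero at the start; "ft_torque": the same for the moment, N m; "gripper_width": opening from 0.0 (shut) to 1.0 (fully open); "finger_force": force on a finger pad.
Only numpy, scipy, OpenCV 4.12 (cv2) and the standard library are available. Lean on these libraries where they do the work, as an engineer would, in place of code of your own. Each camera call takes 0.05 s, during which the arm holds its last target. There are 200 camera calls.

## Working session

There is one attempt and no reset: what is moved stays moved. The work goes in short steps, Python scripts to look and compute and a tool call to move; the robot and the scene stay as the last step left them, time stands still between calls to the robot, and variables do not carry over. Pictures are saved under pics/ and viewed, at most 10 in all, crops included, and the job is handed in when it is done.

Besides the shell and the picture viewer there is one more tool, called after "Call:" as name([rows], argument=value, ...), one row to a line, values as JSON. arm_command: Moves the arm, as the interface text tells. Its arguments: {"type":"object","properties":{"plan":{"type":"array"}},"required":["plan"]}

```bash
mkdir -p pics; cat > h.py <<'E'
import numpy as np, cv2
from station import r
def save(n,f): cv2.imwrite('pics/'+f+'.png',r.grab_frame(n)[:,:,::-1])
E
python3 - <<'E'
from h import *
s=r.get_state();print(s)
for n in['scene','side']:
    save(n,n+'0');m=r.camera_model(n);print(n,m)
print(r.camera_model('wrist'))
E
```

```text
{'clock': 0.0, 'q': array([ 1.02648858,  0.42671386,  0.07381451,  1.60661233, -0.03406142,
        1.11082477, -0.06710177]), 'qd': array([-0.0001077 , -0.0005212 , -0.00059887,  0.00081816, -0.00071977,
        0.00198909,  0.00070066]), 'effort': array([-6.38209144e-06, -9.49839306e+01,  3.76093805e+00, -4.63499951e+01,
        1.90634461e-02,  1.01021150e-02,  1.85181483e-05]), 'position': array([ 259.449047  , -622.69604351,  232.91928194]), 'tool_rot': array([ 9.80577202e-01,  1.96132423e-01, -1.83023225e-04, -6.23933673e-04]), 'force': array([ 0.7375947 , -0.31438441,  0.6456656 ]), 'ft_torque': array([ 0.02534259,  0.03438086, -0.0636794 ]), 'finger_force': 0.0, 'gripper_width': 0.9978876177540006}
scene {'intrinsics': array([[391.43523269,   0.        , 274.33607575],
       [  0.        , 391.43523269, 207.80073719],
       [  0.        ,   0.        ,   1.        ]]), 'world_from_camera': array([[-8.10494761e-01, -2.74306704e-01,  5.17546205e-01,
         1.48746541e+02],
       [-5.85299322e-01,  3.44772715e-01, -7.33864074e-01,
         9.30233368e+02],
       [ 2.286802
[... 513 characters left out ...]
2e+03],
       [ 3.19750454e-03, -9.28490467e-01, -3.71342469e-01,
         4.10146041e+02],
       [ 0.00000000e+00,  0.00000000e+00,  0.00000000e+00,
         1.00000000e+00]])}
{'intrinsics': array([[327.7577783 ,   0.        , 279.05231204],
       [  0.        , 327.7577783 , 207.79686869],
       [  0.        ,   0.        ,   1.        ]]), 'mount': array([[ 2.27376801e-04, -9.60438434e-01, -2.78492303e-01,
         7.13740368e+01],
       [ 9.99999934e-01,  1.39801473e-04,  3.34321911e-04,
         9.34791396e-01],
       [-2.82161979e-04, -2.78492361e-01,  9.60438403e-01,
        -1.41125189e+02],
       [ 0.00000000e+00,  0.00000000e+00,  0.00000000e+00,
         1.00000000e+00]])}
```

View pics/scene0.png

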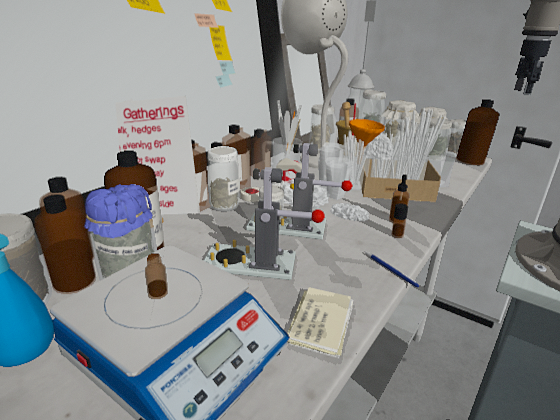

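View pics/side0.png

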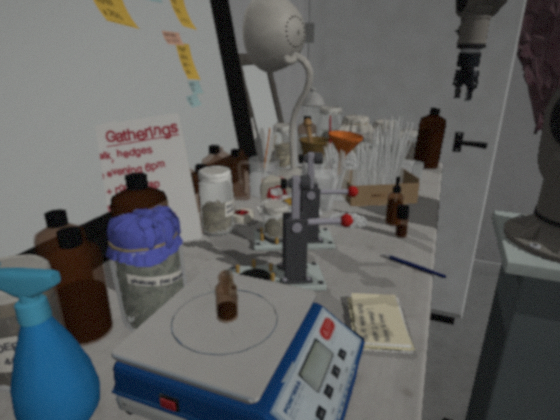

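The scene view shows two presses. The near one, with its knob at about (318,216), looks empty. The far one has its knob at about (346,185). In the side view the knobs are at (347,220) and (353,191).

```bash
cat >> h.py <<'E'
def ray(n,uv,T=None):
    m=r.camera_model(n);T=m['world_from_camera'] if T is None else T
    d=T[:3,:3]@np.linalg.solve(m['intrinsics'],[uv[0],uv[1],1.]);return T[:3,3],d/np.linalg.norm(d)
def plane(n,uv,z,T=None):
    o,d=ray(n,uv,T);return o+d*(z-o[2])/d[2]
def tri(*rs):
    A=sum(np.eye(3)-np.outer(d,d) for o,d in rs);b=sum((np.eye(3)-np.outer(d,d))@o for o,d in rs)
    p=np.linalg.solve(A,b);return p,[np.linalg.norm((np.eye(3)-np.outer(d,d))@(p-o)) for o,d in rs]
def red(im):
    h=cv2.cvtColor(im,cv2.COLOR_RGB2HSV);m=((h[...,0]<8)|(h[...,0]>172))&(h[...,1]>170)&(h[...,2]>90)
    n,l,s,c=cv2.connectedComponentsWithStats(m.astype('uint8'))
    return [(s[i].tolist(),c[i].round(1).tolist()) for i in range(1,n) if s[i,4]>25]
E
python3 - <<'E'
from h import *
for n in['scene','side']:
    im=r.grab_frame(n)
    for s,c in red(im):
        print(n,s,c,plane(n,c,120).round(0))
    b=(190,120,360,290) if n=='scene' else (220,150,370,300)
    cv2.imwrite(f'pics/{n}c.png',cv2.resize(im[b[1]:b[3],b[0]:b[2],::-1],None,fx=3.5 if n=='scene' else 3.9,fy=3.5 if n=='scene' else 3.9,interpolation=3))
E
```

```text
scene [282, 171, 7, 10, 35] [284.5, 176.7] [618. 227. 120.]
scene [342, 181, 10, 10, 79] [346.4, 185.1] [483. 182. 120.]
scene [312, 210, 12, 13, 123] [317.5, 215.7] [458. 351. 120.]
scene [237, 311, 21, 19, 116] [245.9, 320.6] [386. 648. 120.]
scene [77, 355, 11, 11, 51] [82.1, 359.9] [486. 800. 120.]
side [350, 187, 8, 8, 50] [353.5, 190.3] [479. 177. 120.]
side [343, 215, 9, 10, 62] [347.0, 219.1] [456. 347. 120.]
```

View pics/scenec.png

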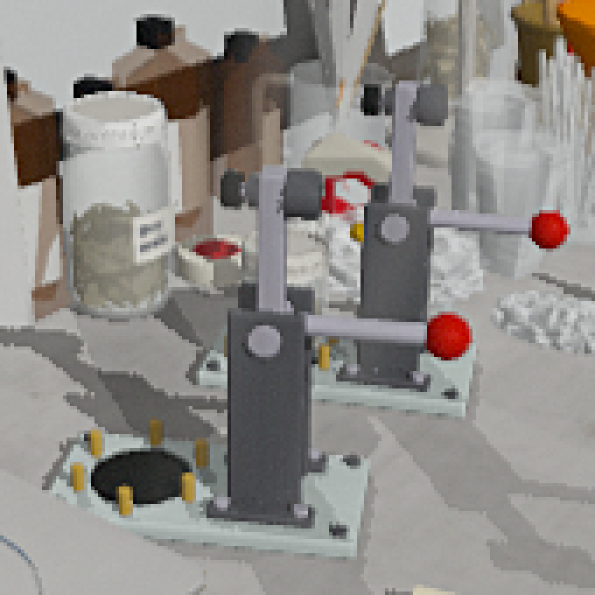

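The far press holds the jar: its white lid shows behind the near press's bar at crop (290,255). The near nest is empty. The target knob is near (481,180,120). Next I'll estimate the handle axis and the obstacles along the way.

```bash
python3 - <<'E'
from h import *
k=tri(ray('scene',(346.4,185.1)),ray('side',(353.5,190.3)));print('knob',k)
for c in[(440,217),(525,229),(310,325),(425,336)]:
    print(c,plane('scene',(190+c[0]/3.5,120+c[1]/3.5),120).round(0))
# base plate far: front edge corners (z=12)
for c in[(200,383),(466,412),(475,348),(52,487),(357,553)]:
    print('plate',c,plane('scene',(190+c[0]/3.5,120+c[1]/3.5),0).round(0))
for n,u in[('bottle',(398,236)),('box L',(362,197)),('box R',(437,201)),('beaker',(335,205)),('brownbig',(476,164)),('pen',(418,286)),('lampbase',(305,160))]:print(n,plane('scene',u,0).round(0))
q=k[0]
for dz in (0,):
  pass
E
```

```text
knob (array([475.50300485, 197.47703813, 127.00504502]), [np.float64(0.07225256497545354), np.float64(0.07225256497549265)])
(440, 217) [545. 209. 120.]
(525, 229) [493. 192. 120.]
(310, 325) [522. 387. 120.]
(425, 336) [466. 359. 120.]
plate (200, 383) [664. 308.   0.]
plate (466, 412) [503. 231.   0.]
plate (475, 348) [543. 147.   0.]
plate (52, 487) [654. 458.   0.]
plate (357, 553) [475. 402.   0.]
bottle [369. 115.   0.]
box L [529. -37.   0.]
box R [ 351. -144.    0.]
beaker [564.  58.   0.]
brownbig [ 330. -555.   -0.]
pen [271. 277.   0.]
lampbase [ 822. -204.    0.]
```

```bash
python3 - <<'E'
from h import *
def at(u,y):
    o,d=ray('scene',u);return (o+d*(y-o[1])/d[1]).round(0)
for n,u,y in[('strawR',(445,110),-110),('strawM',(415,105),-120),('strawL',(350,138),-60),('brown',(482,100),-555),('bottle',(403,178),115),('beaker',(330,145),50),('lampdish',(362,80),-300),('lamphead',(315,50),50),('cup',(365,125),-130)]:print(n,at(u,y),at(u,y-80))
R=cv2.Rodrigues
s=r.get_state();from scipy.spatial.transform import Rotation as Q
M=Q.from_quat(s['tool_rot']).as_matrix();print(M.round(3))
for p in[(259,-623,450),(480,-480,450),(600,-250,450),(600,0,450),(500,150,450),(480,182,330)]:
    print(p,(M.T@(np.array(p)-s['position'])/10).round(1))
E
```

```text
strawR [ 374. -110.  254.] [ 391. -190.  239.]
strawM [ 452. -120.  254.] [ 475. -200.  239.]
strawL [595. -60. 153.] [ 632. -140.  129.]
brown [ 361. -555.  218.] [ 373. -635.  205.]
bottle [382. 115. 142.] [404.  35. 111.]
beaker [599.  50. 158.] [640. -30. 131.]
lampdish [ 684. -300.  275.] [ 719. -380.  263.]
lamphead [662.  50. 382.] [708. -30. 376.]
cup [ 585. -130.  178.] [ 618. -210.  157.]
[[ 0.923  0.385 -0.   ]
 [ 0.385 -0.923  0.001]
 [-0.    -0.001 -1.   ]]
(259, -623, 450) [ -0.1  -0.  -21.7]
(480, -480, 450) [ 25.8  -4.7 -21.7]
(600, -250, 450) [ 45.8 -21.3 -21.7]
(600, 0, 450) [ 55.4 -44.4 -21.6]
(500, 150, 450) [ 51.9 -62.1 -21.6]
(480, 182, 330) [ 51.3 -65.8  -9.6]
```

Call:
arm_command([
  {"claw": 1,"linear": [0,0,-5],"twist": 0},
  {"claw": 1,"linear": [0,0,-10],"twist": 0},
  {"claw": 1,"linear": [0,0,-15],"twist": 0},
  {"claw": 1,"linear": [0,0,-19],"twist": 0},
  {"claw": 1,"linear": [0,0,-19],"twist": 0},
  {"claw": 1,"linear": [4,-3,-19],"twist": 0},
  {"claw": 1,"linear": [8,-6,-19],"twist": 0},
  {"claw": 1,"linear": [12,-9,-19],"twist": 0},
  {"claw": 1,"linear": [16,-12,-19],"twist": 0},
  {"claw": 1,"linear": [20,-15,-19],"twist": 0},
  {"claw": 1,"linear": [23,-17.5,-19],"twist": 0},
  {"claw": 1,"linear": [26,-21,-19],"twist": 0},
  {"claw": 1,"linear": [29,-24.5,-19],"twist": 0},
  {"claw": 1,"linear": [32,-28,-19],"twist": 0},
  {"claw": 1,"linear": [35.5,-31.5,-19],"twist": 0},
  {"claw": 1,"linear": [38.5,-35,-19],"twist": 0},
  {"claw": 1,"linear": [40.5,-39,-19],"twist": 0},
  {"claw": 1,"linear": [42.5,-43,-19],"twist": 0},
  {"claw": 1,"linear": [44.5,-47,-19],"twist": 0},
  {"claw": 1,"linear": [45.5,-49,-19],"twist": 0},
])

```text
clock: 2.7
position: [490.7, 6.7, 422.8]
tool_rot: [0.98, 0.197, -0.0, -0.0]
force: [-0.1, -0.3, 0.3]
gripper_width: 1.002
finger_force: 0.0
```

Call:
arm_command([
  {"claw": 1,"linear": [1.5,-4,0],"twist": 0},
  {"claw": 1,"linear": [3,-8,0],"twist": 0},
  {"claw": 1,"linear": [4,-9.5,0],"twist": 0},
  {"claw": 1,"linear": [4,-9.5,0],"twist": 0},
  {"claw": 1,"linear": [4,-9.5,0],"twist": 0},
])

```text
clock: 3.32
position: [491.4, 106.4, 423.1]
tool_rot: [0.981, 0.196, -0.0, 0.0]
force: [-0.7, -0.3, -0.6]
gripper_width: 1.001
finger_force: 0.0
```

```bash
cat >> h.py <<'E'
from scipy.spatial.transform import Rotation as Q
def wT(s):
    T=np.eye(4);T[:3,:3]=Q.from_quat(s['tool_rot']).as_matrix();T[:3,3]=s['position'];return T@r.camera_model('wrist')['mount']
E
python3 - <<'E'
from h import *
s=r.get_state();T=wT(s);im=r.grab_frame('wrist');cv2.imwrite('pics/w1.png',im[:,:,::-1]);print(s['position'],s['tool_rot'])
for a,c in red(im): print(a,c,plane('wrist',c,120,T).round(1))
E
```

```text
[491.43049992 106.38811252 423.0563462 ] [ 9.80659785e-01  1.95719576e-01 -4.80434097e-04  5.15119915e-05]
[85, 111, 19, 17, 246] [93.9, 119.2] [457.  353.2 120. ]
[214, 145, 16, 15, 190] [221.8, 152.0] [481.1 184.3 120. ]
```

View pics/w1.png

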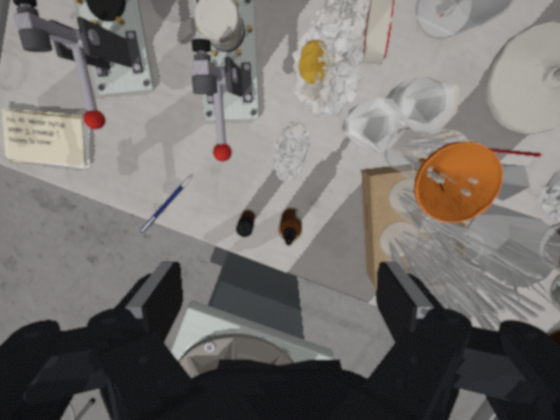

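The wrist view confirms it. The target knob is at (222,152), and the jar's white lid at about (216,18) belongs to that press. The empty press is on the left, with its knob at (94,119). Around the target knob the space is clear.

```bash
python3 - <<'E'
from h import *
s=r.get_state();T=wT(s);im=r.grab_frame('wrist')
k=plane('wrist',red(im)[1][1],120,T)
l=plane('wrist',(216,18),93,T);d=l-k;print(k,l,np.hypot(*d[:2]),np.degrees(np.arctan2(d[1],d[0])))
for a,b in[((258,115),(255,65)),((208,120),(258,115)),((101,94),(151,88))]:
    a=plane('wrist',a,12,T);b=plane('wrist',b,12,T);e=b-a;print(np.hypot(*e[:2]),np.degrees(np.arctan2(e[1],e[0])))
o=tri(ray('wrist',(221.8,152),T),ray('scene',(346.4,185.1)));print(o)
M=T[:3,:3];R=Q.from_quat(s['tool_rot']).as_matrix()
for z in(240,126):print((R.T@(np.array([k[0],k[1],z])-s['position'])/10).round(2))
E
```

```text
[480.96300106 184.36409418 120.        ] [634.39937468 251.89068217  93.        ] 167.6381842942576 23.754056805435543
75.01299900689632 25.09655937978174
81.9176247594185 -61.96074561774505
81.16490393595427 -61.07821328636219
(array([481.50433728, 184.07570846, 121.1076297 ]), [np.float64(0.004699419420356635), np.float64(0.0046994194204801505)])
[ 2.03 -7.62 18.32]
[ 2.04 -7.62 29.72]
```

Call:
arm_command([
  {"claw": 0.7,"linear": [1,-4,4],"twist": 0},
  {"claw": 0.7,"linear": [2,-7.6,8],"twist": -0.03},
  {"claw": 0.7,"linear": [2,-7.6,13],"twist": -0.03},
  {"claw": 0.7,"linear": [2,-7.6,17],"twist": -0.03},
  {"claw": 0.7,"linear": [2,-7.6,17],"twist": -0.03},
  {"claw": 0.7,"linear": [2,-7.6,17],"twist": -0.03},
])

```text
clock: 4.18
position: [481.6, 185.2, 255.3]
tool_rot: [0.978, 0.21, 0.001, -0.0]
force: [0.4, 0.2, 0.4]
gripper_width: 0.7
finger_force: 0.0
```

```bash
python3 - <<'E'
from h import *
s=r.get_state();T=wT(s);im=r.grab_frame('wrist');cv2.imwrite('pics/w2.png',im[:,:,::-1]);print(s['position'],s['tool_rot'])
R=Q.from_quat(s['tool_rot']).as_matrix()
for a,c in red(im):
    k=plane('wrist',c,120,T); print(a,c,k.round(1),(R.T@(np.array([k[0],k[1],126])-s['position'])/10).round(2))
E
```

```text
[481.56808239 185.1656976  255.25212324] [ 9.77605383e-01  2.10444955e-01  7.82659938e-04 -1.53797911e-04]
[480, 0, 26, 51, 637] [493.0, 20.9] [674.3  94.  120. ] [13.79 16.24 12.95]
[65, 131, 33, 27, 699] [80.9, 143.5] [457.1 353.6 120. ] [  4.68 -16.36  12.93]
[266, 189, 26, 23, 500] [278.8, 199.6] [480.9 183.9 120. ] [-0.13  0.08 12.93]
```

View pics/w2.png

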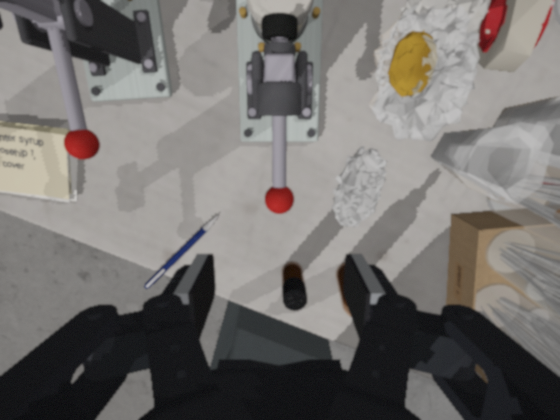

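The handle and bar line up with the tool's x axis (image column about 279), and the knob sits at (279,200). I'll descend and grip it.

Call:
arm_command([
  {"claw": 0.7,"linear": [-0.1,0.1,4],"twist": 0},
  {"claw": 0.7,"linear": [-0.1,0.1,8],"twist": 0},
  {"claw": 0.7,"linear": [-0.1,0.1,11],"twist": 0},
  {"claw": 0.7,"linear": [-0.1,0.1,12.9],"twist": 0},
  {"claw": 0.7,"linear": [-0.1,0.1,12.9],"twist": 0},
  {"claw": 0.2,"linear": [-0.1,0.1,12.9],"twist": 0},
  {"claw": 0.2,"linear": [-0.1,0.1,12.9],"twist": 0},
  {"claw": 0.2,"linear": [-0.1,0.1,12.9],"twist": 0},
  {"claw": 0.2,"linear": [-0.1,0.1,12.9],"twist": 0},
  {"claw": 0.2,"linear": [-0.1,0.1,12.9],"twist": 0},
])

```text
clock: 5.48
position: [480.7, 184.8, 126.1]
tool_rot: [0.978, 0.211, 0.001, -0.0]
force: [-4.4, 1.7, 11.3]
gripper_width: 0.223
finger_force: 57.2
```

Call:
arm_command([
  {"claw": 0.2,"linear": [0.05,0,-0.95],"twist": 0},
  {"claw": 0.2,"linear": [0.19,0,-1.89],"twist": 0},
  {"claw": 0.2,"linear": [0.42,0,-2.81],"twist": 0},
  {"claw": 0.2,"linear": [0.75,0,-3.7],"twist": 0},
  {"claw": 0.2,"linear": [0.75,0,-3.7],"twist": 0},
  {"claw": 0.2,"linear": [0.75,0,-3.7],"twist": 0},
])

```text
clock: 6.22
position: [486.9, 186.8, 161.4]
tool_rot: [0.978, 0.211, -0.0, 0.0]
force: [-0.2, -0.4, -0.0]
gripper_width: 0.203
finger_force: 0.0
```

```bash
python3 - <<'E'
from h import *
print(r.get_state()['force'])
im=r.grab_frame('scene')[110:260,220:370,::-1];cv2.imwrite('pics/s3.png',cv2.resize(im,None,fx=4,fy=4,interpolation=3))
E
```

```text
[-0.2460251  -0.42479971 -0.02059898]
```

View pics/s3.png

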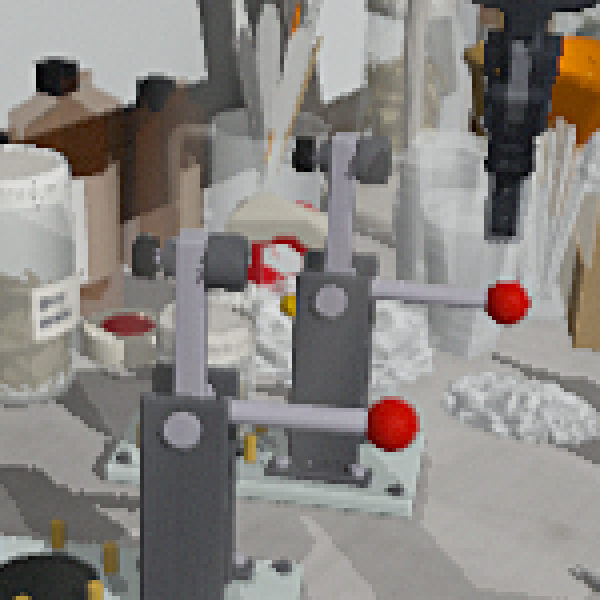

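The grip slipped off the top of the knob. The knob is back at crop (507,302), the lever is open, and the fingertips are at crop (503,240). I'll check the real tip height against the model.

```bash
python3 - <<'E'
from h import *
m=r.camera_model('scene');V=np.linalg.inv(m['world_from_camera'])
p=r.get_state()['position']
for z in(p[2]-25,p[2]-10,120):
    c=V[:3,:3]@np.array([p[0],p[1],z])+V[:3,3];u=m['intrinsics']@c/c[2];print(z,u[:2],((u[0]-220)*4,(u[1]-110)*4))
im=r.grab_frame('wrist');T=wT(r.get_state())
for a,c in red(im):print(a,c,plane('wrist',c,120,T).round(1))
E
```

```text
136.31792980567297 [344.35362858 178.4835857 ] (np.float64(497.41451430162465), np.float64(273.93434278711686))
151.31792980567297 [345.05235919 172.08127931] (np.float64(500.2094367589084), np.float64(248.32511725925792))
120 [343.60558294 185.33775414] (np.float64(494.42233177352887), np.float64(301.35101654235257))
[551, 0, 9, 19, 98] [555.7, 6.7] [654. 112. 120.]
[0, 153, 7, 33, 158] [2.2, 167.9] [461.4 344.2 120. ]
[258, 231, 40, 37, 1127] [277.9, 248.7] [480.5 183.5 120. ]
```

The tips are really about 18 mm higher than nominal, so I'll regrip lower, with the TCP at z of about 108.

Call:
arm_command([
  {"claw": 0.7,"linear": [0,0,0],"twist": 0},
  {"claw": 0.7,"linear": [-0.7,0,0],"twist": 0},
  {"claw": 0.7,"linear": [-0.7,0,0],"twist": 0},
  {"claw": 0.7,"linear": [-0.7,0,2.5],"twist": 0},
  {"claw": 0.7,"linear": [-0.7,0,5.4],"twist": 0},
  {"claw": 0.7,"linear": [-0.7,0,5.4],"twist": 0},
  {"claw": 0.2,"linear": [-0.7,0,5.4],"twist": 0},
  {"claw": 0.2,"linear": [-0.7,0,5.4],"twist": 0},
  {"claw": 0.2,"linear": [-0.7,0,5.4],"twist": 0},
  {"claw": 0.2,"linear": [-0.7,0,5.4],"twist": 0},
  {"claw": 0.2,"linear": [-0.7,0,5.4],"twist": 0},
])

```text
clock: 7.7
position: [481.1, 185.0, 109.1]
tool_rot: [0.977, 0.211, 0.001, -0.0]
force: [-3.9, 3.5, 9.7]
gripper_width: 0.264
finger_force: 58.3
```

Call:
arm_command([
  {"claw": 0.6,"linear": [0,0,0],"twist": 0},
  {"claw": 0.6,"linear": [0,0,0],"twist": 0},
  {"claw": 0.6,"linear": [0,0,0.9],"twist": 0},
  {"claw": 0.6,"linear": [0,0,0.9],"twist": 0},
  {"claw": 0.2,"linear": [0,0,0.9],"twist": 0},
  {"claw": 0.2,"linear": [0,0,0.9],"twist": 0},
  {"claw": 0.2,"linear": [0,0,0.9],"twist": 0},
  {"claw": 0.2,"linear": [0,0,0.9],"twist": 0},
  {"claw": 0.2,"linear": [0,0,0.9],"twist": 0},
])

```text
clock: 8.82
position: [480.4, 184.7, 98.9]
tool_rot: [0.977, 0.211, 0.0, -0.0]
force: [-4.3, 3.1, 4.1]
gripper_width: 0.272
finger_force: 58.5
```

```bash
python3 - <<'E'
from h import *
a=r.grab_frame('scene')[110:260,270:370,::-1];b=r.grab_frame('wrist')[130:330,180:380,::-1]
a=cv2.resize(a,(400,600),interpolation=3);b=cv2.resize(b,(400,400),interpolation=3)
o=np.zeros((600,800,3),'uint8');o[:,:400]=a;o[:400,400:]=b;cv2.imwrite('pics/s4.png',o)
E
```

```text
(no output)
```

View pics/s4.png

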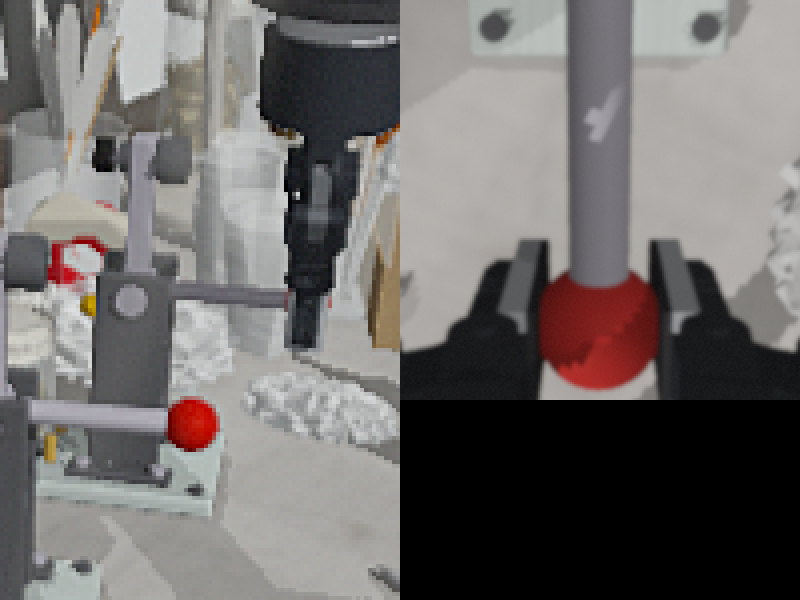

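The pads now straddle the knob: the tips reach below it at (305,345), and the knob is centred between them in the wrist crop. I'll start the swing.

Call:
arm_command([
  {"claw": 0.2,"linear": [0.05,0,-0.95],"twist": 0},
  {"claw": 0.2,"linear": [0.19,0,-1.89],"twist": 0},
  {"claw": 0.2,"linear": [0.42,0,-2.81],"twist": 0},
  {"claw": 0.2,"linear": [0.75,0,-3.7],"twist": 0},
  {"claw": 0.2,"linear": [0.75,0,-3.7],"twist": 0},
])

```text
clock: 9.55
position: [487.2, 187.7, 136.1]
tool_rot: [0.977, 0.211, -0.0, -0.0]
force: [-3.3, 4.6, -1.8]
gripper_width: 0.272
finger_force: 59.0
```

Call:
arm_command([
  {"claw": 0.2,"linear": [0.41,0,-0.85],"twist": 0},
  {"claw": 0.2,"linear": [0.91,0,-1.66],"twist": 0},
  {"claw": 0.2,"linear": [1.48,0,-2.42],"twist": 0},
  {"claw": 0.2,"linear": [2.13,0,-3.12],"twist": 0},
  {"claw": 0.2,"linear": [2.84,0,-3.74],"twist": 0},
  {"claw": 0.2,"linear": [3.62,0,-4.29],"twist": 0},
  {"claw": 0.2,"linear": [4.44,0,-4.77],"twist": 0},
  {"claw": 0.2,"linear": [5.31,0,-5.15],"twist": 0},
  {"claw": 0.2,"linear": [6.21,0,-5.45],"twist": 0},
  {"claw": 0.2,"linear": [7.13,0,-5.66],"twist": 0},
  {"claw": 0.2,"linear": [7.13,0,-5.66],"twist": 0},
])

```text
clock: 10.92
position: [552.5, 217.2, 191.5]
tool_rot: [0.977, 0.211, -0.0, -0.0]
force: [0.9, 4.4, -12.2]
gripper_width: 0.256
finger_force: 59.1
```

Call:
arm_command([
  {"claw": 0.2,"linear": [0.4,0,0.1],"twist": 0},
  {"claw": 0.2,"linear": [0.8,0,0.15],"twist": 0},
  {"claw": 0.2,"linear": [1.2,0,0.2],"twist": 0},
  {"claw": 0.2,"linear": [1.6,0,0.2],"twist": 0},
  {"claw": 0.2,"linear": [1.8,0,0.2],"twist": 0},
  {"claw": 0.2,"linear": [1.8,0,0.2],"twist": 0},
])

```text
clock: 11.68
position: [569.1, 224.0, 190.3]
tool_rot: [0.978, 0.211, 0.0, -0.0]
force: [1.4, 0.8, -0.0]
gripper_width: 0.2
finger_force: 0.6
```

```bash
python3 - <<'E'
from h import *
print(r.get_state()['force'])
a=r.grab_frame('scene')[90:240,240:340,::-1];b=r.grab_frame('side')[110:260,250:350,::-1]
o=np.hstack([cv2.resize(x,(400,600),interpolation=3) for x in(a,b)]);cv2.imwrite('pics/s5.png',o)
E
```

```text
[ 1.39371085  0.75954638 -0.02564276]
```

View pics/s5.png

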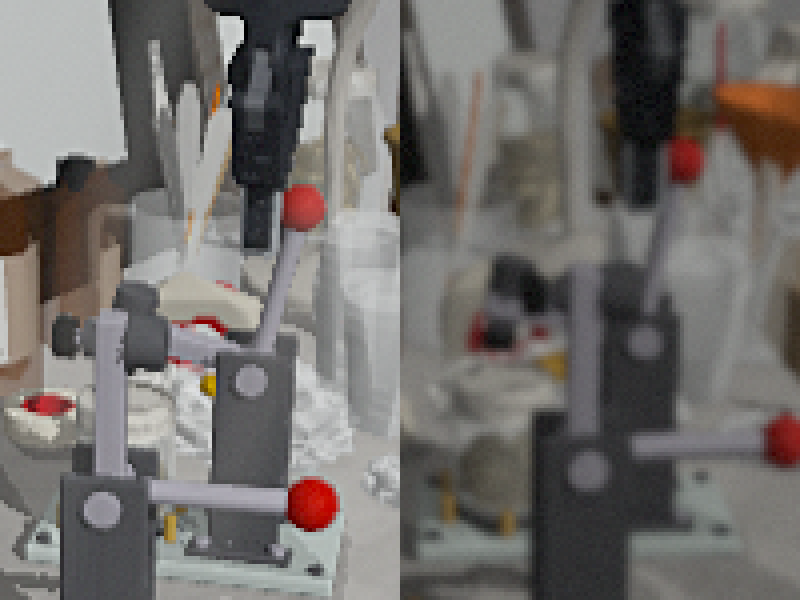

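The knob slid out on the -x side. The lever is at about 1.3 rad, leaning shut under its own weight against the fingers (1.4 N), at scene crop (303,207). That is usable: I'll back the fingers off slowly so the lever lowers onto the lid, then push it open from the +x side, where they already are.

Call:
arm_command([
  {"claw": 0,"linear": [0,0,0],"twist": 0},
  {"claw": 0,"linear": [0,0,0],"twist": 0},
  {"claw": 0,"linear": [0.3,0,0],"twist": 0},
  {"claw": 0,"linear": [0.6,0,0],"twist": 0},
  {"claw": 0,"linear": [0.9,0,0],"twist": 0},
  {"claw": 0,"linear": [1.2,0,0],"twist": 0},
  {"claw": 0,"linear": [1.5,0,0],"twist": 0},
  {"claw": 0,"linear": [1.8,0,0],"twist": 0},
  {"claw": 0,"linear": [2.1,0,0],"twist": 0},
  {"claw": 0,"linear": [2.4,0,0],"twist": 0},
  {"claw": 0,"linear": [2.7,0,0],"twist": 0},
  {"claw": 0,"linear": [3.0,0,0],"twist": 0},
  {"claw": 0,"linear": [3.3,0,0],"twist": 0},
  {"claw": 0,"linear": [3.6,0,0],"twist": 0},
  {"claw": 0,"linear": [3.6,0,0],"twist": 0},
])

```text
clock: 13.65
position: [601.9, 238.9, 190.2]
tool_rot: [0.978, 0.211, 0.0, -0.0]
force: [0.2, 0.2, 0.6]
gripper_width: 0.001
finger_force: 0.0
```

```bash
python3 - <<'E'
from h import *
print(r.get_state()['force'])
a=r.grab_frame('scene')
V=[]
for n in('scene','side'):
    for s,c in red(r.grab_frame(n)):print(n,s,c)
m=r.camera_model('scene');W=np.linalg.inv(m['world_from_camera'])
e=np.array([np.cos(.424),np.sin(.424)])
for q in(1.3,1.4,1.5,1.57):
    k=np.r_[np.array([480.9,184])+e*95*(1-np.cos(q)),120+95*np.sin(q)];c=W[:3,:3]@k+W[:3,3];print(q,k.round(0),(m['intrinsics']@c/c[2])[:2].round(1))
cv2.imwrite('pics/s6.png',cv2.resize(a[90:240,220:340,::-1],(480,600),interpolation=3))
E
```

```text
[0.17804211 0.19184741 0.60812799]
scene [301, 135, 11, 11, 91] [306.1, 139.7]
scene [246, 189, 10, 4, 29] [250.4, 190.8]
scene [312, 210, 12, 13, 121] [317.5, 215.7]
scene [237, 311, 21, 19, 123] [246.1, 320.4]
scene [77, 355, 10, 11, 49] [81.8, 360.0]
side [308, 143, 9, 11, 69] [312.3, 147.8]
side [343, 215, 9, 10, 66] [347.0, 219.3]
1.3 [544. 213. 212.] [318.2 143. ]
1.4 [553. 216. 214.] [313.9 141.7]
1.5 [561. 220. 215.] [309.6 140.8]
1.57 [567. 223. 215.] [306.5 140.4]
```

View pics/s6.png

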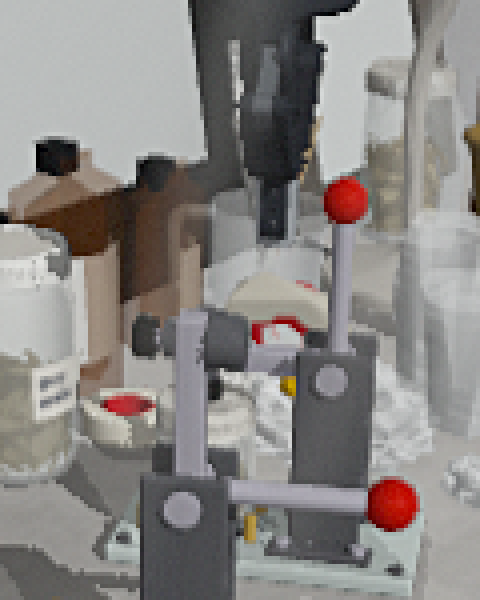

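The pad is on the lid and the knob is at scene (306,140), which matches q = 1.57. I'll hold here for more than 2 s.

Call:
arm_command([
  {"claw": 0,"linear": [0,0,0],"twist": 0},
  {"claw": 0,"linear": [0,0,0],"twist": 0},
  {"claw": 0,"linear": [0,0,0],"twist": 0},
  {"claw": 0,"linear": [0,0,0],"twist": 0},
  {"claw": 0,"linear": [0,0,0],"twist": 0},
  {"claw": 0,"linear": [0,0,0],"twist": 0},
  {"claw": 0,"linear": [0,0,0],"twist": 0},
  {"claw": 0,"linear": [0,0,0],"twist": 0},
  {"claw": 0,"linear": [0,0,0],"twist": 0},
  {"claw": 0,"linear": [0,0,0],"twist": 0},
  {"claw": 0,"linear": [0,0,0],"twist": 0},
  {"claw": 0,"linear": [0,0,0],"twist": 0},
  {"claw": 0,"linear": [0,0,0],"twist": 0},
  {"claw": 0,"linear": [0,0,0],"twist": 0},
  {"claw": 0,"linear": [0,0,0],"twist": 0},
  {"claw": 0,"linear": [0,0,0],"twist": 0},
  {"claw": 0,"linear": [0,0,0],"twist": 0},
  {"claw": 0,"linear": [0,0,0],"twist": 0},
])

```text
clock: 16.05
position: [601.7, 238.8, 190.3]
tool_rot: [0.978, 0.211, 0.0, -0.0]
force: [0.2, -0.2, 0.1]
gripper_width: 0.003
finger_force: 0.0
```

Call:
arm_command([
  {"claw": 0,"linear": [-0.6,0,0],"twist": 0},
  {"claw": 0,"linear": [-1.2,0,0],"twist": 0},
  {"claw": 0,"linear": [-1.8,0,0],"twist": 0},
  {"claw": 0,"linear": [-2.4,0,0],"twist": 0},
  {"claw": 0,"linear": [-3.0,0,0],"twist": 0},
  {"claw": 0,"linear": [-3.6,0,0],"twist": 0},
  {"claw": 0,"linear": [-4.2,0,0],"twist": 0},
  {"claw": 0,"linear": [-4.8,0,0.1],"twist": 0},
  {"claw": 0,"linear": [-5.4,0,0.2],"twist": 0},
  {"claw": 0,"linear": [-6.0,0,0.4],"twist": 0},
  {"claw": 0,"linear": [-6.6,0,0.6],"twist": 0},
])

```text
clock: 17.42
position: [541.2, 211.4, 184.1]
tool_rot: [0.978, 0.211, -0.0, -0.0]
force: [2.0, 1.5, 1.0]
gripper_width: -0.0
finger_force: 0.5
```

```bash
python3 - <<'E'
from h import *
print(r.get_state()['force'],r.get_state()['position'])
R=[{n:c} for n in('scene','side') for s,c in red(r.grab_frame(n))];print(R)
m=r.camera_model('scene');W=np.linalg.inv(m['world_from_camera'])
e=np.array([np.cos(.424),np.sin(.424)])
for q in np.arange(0,1.6,.2):
    k=np.r_[np.array([480.9,184])+e*95*(1-np.cos(q)),120+95*np.sin(q)];c=W[:3,:3]@k+W[:3,3];print(q,(m['intrinsics']@c/c[2])[:2].round(1))
E
```

```text
[1.95650642 1.53674769 0.95920404] [541.20474104 211.37984677 184.08718868]
[{'scene': [331.8, 150.4]}, {'scene': [284.5, 176.7]}, {'scene': [317.5, 215.8]}, {'scene': [246.2, 320.3]}, {'scene': [82.0, 359.9]}, {'side': [338.0, 156.8]}, {'side': [346.9, 219.2]}]
0.0 [346.6 185.6]
0.2 [346.6 177.6]
0.4 [344.9 169.6]
0.6000000000000001 [341.4 161.9]
0.8 [336.4 155. ]
1.0 [329.9 149.2]
1.2000000000000002 [322.3 144.6]
1.4000000000000001 [313.9 141.7]
```

The lever is at about 0.94 rad and following the fingers; I'll push on past the tipping point.

Call:
arm_command([
  {"claw": 0,"linear": [-0.6,0,0.2],"twist": 0},
  {"claw": 0,"linear": [-1.2,0,0.4],"twist": 0},
  {"claw": 0,"linear": [-1.7,0,0.7],"twist": 0},
  {"claw": 0,"linear": [-2.2,0,1.0],"twist": 0},
  {"claw": 0,"linear": [-2.7,0,1.4],"twist": 0},
  {"claw": 0,"linear": [-3.2,0,1.8],"twist": 0},
  {"claw": 0,"linear": [-3.2,0,1.8],"twist": 0},
  {"claw": 0,"linear": [-3.2,0,1.8],"twist": 0},
])

```text
clock: 18.52
position: [512.5, 198.5, 166.3]
tool_rot: [0.978, 0.211, 0.0, -0.0]
force: [-0.4, -0.7, 0.1]
gripper_width: -0.004
finger_force: 0.0
```

```bash
python3 - <<'E'
from h import *
print(r.get_state()['force'],r.get_state()['position'])
print([{n:c} for n in('scene','side') for s,c in red(r.grab_frame(n))])
E
```

```text
[-0.36442478 -0.66469354  0.14187491] [512.5367933  198.45937797 166.31683647]
[{'scene': [284.5, 176.7]}, {'scene': [346.5, 178.2]}, {'scene': [317.5, 215.8]}, {'scene': [246.1, 320.3]}, {'scene': [81.9, 359.8]}, {'side': [353.3, 188.0]}, {'side': [346.9, 219.4]}]
```

Call:
arm_command([
  {"claw": 0,"linear": [0,0,-3],"twist": 0},
  {"claw": 0,"linear": [0,0,-8],"twist": 0},
  {"claw": 0,"linear": [0,0,-12],"twist": 0},
  {"claw": 0,"linear": [-4,2,-14],"twist": 0},
  {"claw": 0,"linear": [-4,2,-14],"twist": 0},
  {"claw": 0,"linear": [-4,2,-14],"twist": 0},
  {"claw": 0,"linear": [-4,2,-14],"twist": 0},
])

```text
clock: 19.5
position: [484.3, 164.2, 305.7]
tool_rot: [0.977, 0.211, -0.0, -0.0]
force: [-0.9, -0.1, -0.6]
gripper_width: 0.001
finger_force: 0.0
```

```bash
python3 - <<'E'
from h import *
print(r.get_state()['force'],r.get_state()['position'])
print([{n:c} for n in('scene','side') for s,c in red(r.grab_frame(n))])
cv2.imwrite('pics/s7.png',cv2.resize(r.grab_frame('scene')[110:290,200:360,::-1],(533,600),interpolation=3))
E
```

```text
[-0.90452334 -0.11101137 -0.61083905] [484.32578068 164.18598704 305.73176017]
[{'scene': [284.5, 176.7]}, {'scene': [346.4, 185.1]}, {'scene': [317.5, 215.7]}, {'scene': [246.2, 320.4]}, {'scene': [81.9, 359.9]}, {'side': [353.3, 190.2]}, {'side': [347.0, 219.2]}]
```

View pics/s7.png

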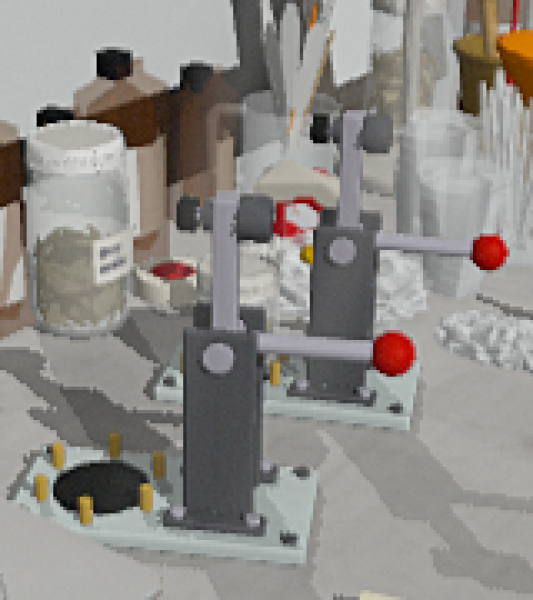

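Both levers are open, with the knobs exactly at their starting pixels: (346,185) and (318,216). The jar's lid is still in place at crop (240,265), and the arm is clear.

```bash
python3 -c "
from station import r
print(r.close_job())"
```

```text
the job is handed in; nothing more can be done
None
```

The job is handed in, though no verdict came back: the loaded press's pad rested on the jar lid under the lever's own weight for over 2 s, both levers ended open, and the jar is still standing in its nest, as far as the camera shows.

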